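# Find the soft corner of the anti-vibration slab and press its shim flat

### The arm

A 6-joint arm with a two-finger parallel gripper is mounted at the origin on a cart in front of the work surface, level with it; the furniture and walls round the work are solid. World frame = base frame: x ahead of the robot, y to its left, z up, the work surface at z = 0. Lengths are in m, angles in degrees, forces in N, time in s.
With the tool pointing down it reaches from about 0.375 to 0.9 m from the base axis. Payload 3.1 kg.
Tool frame: the origin (TCP) lies midway between the tips of the shut fingers; the grasp point (between the pads) lies 19 mm behind it; z points along the fingers, y is the line along which they close (so a half turn about z gives the same grasp; the last joint's range is limited). The gripper opens to 87 mm and grips with 3 to 60 N. Pads are 19 mm wide; open, the fingers measure 117 mm over their backs; the gripper's body (75 mm by 190 mm) begins 51 mm behind the grasp point.
Start: joints at [64.372, 30.224, 82.088, -0, 67.689, -10.227], TCP at [0.166, 0.603, 0.223] pointing down, gripper open.
Joint ranges: [-176.69, 176.69], [-43.24, 126.21], [12.49, 139.97], [-82, 262], [0, 151.66], [-163.58, 163.58]. Speed limits (degrees/s): [159.86, 159.86, 180, 180, 180, 180].

### API

Orientations are given as a 3x3 rotation matrix whose columns are the frame's x, y, z axes.
In Python, from rig import read_state, optics, bot gives the robot as it stands. The module is installed in compiled form; this text tells all that it offers.
- The arm moves only by the tool send_rows, never from a script. Its argument "commands" is a list of rows, each a list of 7 numbers: the turn, a rotation vector about the tool's x, y, z in units of 5 degrees (1.0 is 5 degrees), then the shift along the tool's x, y, z in units of 30 mm (1.0 is 30 mm), then the opening, from 0 (shut) to 1 (fully open). In form: [[rx, ry, rz, tx, ty, tz, gripper], ...]. A call has 1 to 20 rows; each row is the pose to reach, as a shift and turn from the pose commanded when the call began, along the tool's axes at that moment; what a row does not reach only later rows make up. A row lasts 1/12 s, in which the tool goes at most 41.7 mm and 7.16 degrees, less where a joint would pass 70% of its speed; a pose out of reach is approached as far as the arm can. A call with a gripper value outside its range is refused whole. The fingers move at their own pace and stop on an object; the grip force is fixed at half the most. Time passes only in rows, so rows that repeat a pose let the fingers close. It gives the time, the measured TCP pose, the force, the opening and the grip force at its end, in the units of the state.
- read_state(): the state, without advancing time (a new reading comes with each control period).
- optics.capture(name): name is "scene" or "top" or "wrist"; returns a dict with "image" (384x512x3 uint8, blue, green, red), "intrinsics" (3x3 intrinsics, pixels), "extrinsics" (4x4, takes a point from world to camera coordinates); the wrist camera has in their place "T_tool_cam" (4x4, takes a point from camera to tool coordinates, whose origin is the TCP and whose axes are the flange's). Camera axes: x right, y down, z forward; pixel columns grow to the right and rows downward; lengths in m; the calibration is good to about 2 mm. A picture is of the moment at which its call begins: read the wrist's pose just before it. There is no depth.
- bot.hand_in(): hands the job in; it is judged then, once.
The state is a dict: "time_s": time; "joint_positions": joint angles; "qvel": joint speeds; "tau": joint torques, N m; "position": TCP position; "tcp_rot": TCP orientation; "force": force on the tool from outside, world axes, zero at the start; "moment": the same for the moment, N m; "opening": opening from 0.0 (shut) to 1.0 (fully open); "grasp_force": force on a finger pad.
Only numpy, scipy, OpenCV 4.12 (cv2) and the standard library are available. Lean on these libraries where they do the work, as an engineer would, in place of code of your own. Each camera call takes 0.05 s, during which the arm holds its last target. There are 200 camera calls.

### The job

The stone slab of the anti-vibration stand gives at one corner, because one of its four rubber pads has gone soft. Using shut fingertips only, press each corner of the slab down firmly in turn until you find the one that gives, then press the red shim lever beside that corner flat and leave the other three levers standing. Last, press the same corner firmly again and finish while still holding it pressed down on its shim; lift nothing, and do not shift the slab, tip the beaker or disturb the bottles and vials beside it.

Things in the scene. Friction and masses are not known exactly. Their poses are not given: they have to be found in the camera images.
- slab: dark stone slab of the anti-vibration stand, 140 x 180 x 16 mm, 1.2 kg, lying loose and level on four rubber pads; origin at the centre of its underside (36 mm above the bench; its top is at 52 mm), x along the 140 mm side pointing away from the robot, y along the 180 mm side to the left, z up. The stand is turned by -0.25 to -0.65 rad about the vertical.
- stand: grey steel under-frame screwed to the bench, 156 x 202 mm; origin on the bench under the slab's middle, axes as the slab's. Near each corner a black rubber pad, 19 mm across (45 mm in x, 68 mm in y from the middle), carries the slab. The pads look alike: three are firm (under 1 mm at 15 N); one, any of them, is soft: it sinks from 2 N on, 3.5 mm at 5 N, then stops hard; it springs back.
- beaker: 50 ml glass beaker, 44 mm across and 59 mm high, standing loose near the middle of the slab; origin at the centre of its foot
- corner_front_left (a point): point on top of the slab at its corner nearer the robot, on its left (-x, +y of the stand), 53 mm in x and 72 mm in y from the slab's middle, 17 to 18 mm in from its edges: press the corner here, straight down
- corner_front_right (a point): point on top of the slab at its corner nearer the robot, on its right (-x, -y), 53 mm in x and 72 mm in y from the slab's middle, 17 to 18 mm in from its edges: press the corner here, straight down
- corner_back_left (a point): point on top of the slab at its corner farther from the robot, left (+x, +y), 53 mm in x and 72 mm in y from the slab's middle, 17 to 18 mm in from its edges: press the corner here, straight down
- corner_back_right (a point): point on top of the slab at its corner farther, right (+x, -y), 53 mm in x and 72 mm in y from the slab's middle, 17 to 18 mm in from its edges: press the corner here, straight down
- turn_front_left (a joint): shim of the corner nearer the robot, on its left (-x, +y of the stand): 0 = standing (lever slopes up and outward at 0.65 rad), 0.65 = lever flat, its top 13 mm above the bench. Hinge along the stand's x, 80 mm from the middle in y, 11 mm above the bench; friction holds it where it is left (about 1.5 N at the tip moves it down); hard stop when flat
- shim_front_left_tip (a point): top face of this shim's red lever (smooth, 24 mm wide, 4 mm thick, 60 mm from hinge to end), 52 mm from the hinge. The lever runs along the stand's +y, 45 mm from its middle in x. Standing, this point is 44 mm above the bench and 120 mm out in y; flat, 13 mm high and 132 mm out. Shut fingers pressing straight down 120 to 125 mm out flatten it
- shim_front_left: this shim: red lever outside, steel fork at its inner end under the slab, one toe each side of the pad; origin at the hinge. With the lever flat the toes stand upright with their ends about 1 mm under the level slab, so they carry the corner hard in place of a soft pad
- turn_front_right (a joint): shim of the corner nearer the robot, on its right (-x, -y): 0 = standing (lever slopes up and outward at 0.65 rad), 0.65 = lever flat, its top 13 mm above the bench. Hinge along the stand's x, 80 mm from the middle in y, 11 mm above the bench; friction holds it where it is left (about 1.5 N at the tip moves it down); hard stop when flat
- shim_front_right_tip (a point): top face of this shim's red lever (smooth, 24 mm wide, 4 mm thick, 60 mm from hinge to end), 52 mm from the hinge. The lever runs along the stand's -y, 45 mm from its middle in x. Standing, this point is 44 mm above the bench and 120 mm out in y; flat, 13 mm high and 132 mm out. Shut fingers pressing straight down 120 to 125 mm out flatten it
- shim_front_right: this shim: red lever outside, steel fork at its inner end under the slab, one toe each side of the pad; origin at the hinge. With the lever flat the toes stand upright with their ends about 1 mm under the level slab, so they carry the corner hard in place of a soft pad
- turn_back_left (a joint): shim of the corner farther from the robot, left (+x, +y): 0 = standing (lever slopes up and outward at 0.65 rad), 0.65 = lever flat, its top 13 mm above the bench. Hinge along the stand's x, 80 mm from the middle in y, 11 mm above the bench; friction holds it where it is left (about 1.5 N at the tip moves it down); hard stop when flat
- shim_back_left_tip (a point): top face of this shim's red lever (smooth, 24 mm wide, 4 mm thick, 60 mm from hinge to end), 52 mm from the hinge. The lever runs along the stand's +y, 45 mm from its middle in x. Standing, this point is 44 mm above the bench and 120 mm out in y; flat, 13 mm high and 132 mm out. Shut fingers pressing straight down 120 to 125 mm out flatten it
- shim_back_left: this shim: red lever outside, steel fork at its inner end under the slab, one toe each side of the pad; origin at the hinge. With the lever flat the toes stand upright with their ends about 1 mm under the level slab, so they carry the corner hard in place of a soft pad
- turn_back_right (a joint): shim of the corner farther, right (+x, -y): 0 = standing (lever slopes up and outward at 0.65 rad), 0.65 = lever flat, its top 13 mm above the bench. Hinge along the stand's x, 80 mm from the middle in y, 11 mm above the bench; friction holds it where it is left (about 1.5 N at the tip moves it down); hard stop when flat
- shim_back_right_tip (a point): top face of this shim's red lever (smooth, 24 mm wide, 4 mm thick, 60 mm from hinge to end), 52 mm from the hinge. The lever runs along the stand's -y, 45 mm from its middle in x. Standing, this point is 44 mm above the bench and 120 mm out in y; flat, 13 mm high and 132 mm out. Shut fingers pressing straight down 120 to 125 mm out flatten it
- shim_back_right: this shim: red lever outside, steel fork at its inner end under the slab, one toe each side of the pad; origin at the hinge. With the lever flat the toes stand upright with their ends about 1 mm under the level slab, so they carry the corner hard in place of a soft pad
- reagent: brown reagent bottle with blue cap, 68 mm across, 146 mm high, left of the stand, not to be disturbed; origin at its foot
- standard: white bottle, 42 mm across, 91 mm high, left of the stand, not to be disturbed; origin at its foot
- rack: open vial rack, 66 x 126 x 28 mm, with three vials in it (45 mm high in all), left of the stand, not to be disturbed; origin under its middle
Not all that is in view belongs to the job. There is more than one size of the beaker; the job needs the smaller.

How it is judged:
By the outcome, as a careful person would: the job done as asked, in the order asked, and still so for the second after the job is handed in, while the arm keeps its last pose, push and grip.
It also fails if it takes over 54 s, if anything falls off the work surface, if the arm or the gripper's body presses on something with over 40 N, if the wrist force passes 120 N, or if a joint passes its speed limit or range.

## Working session

There is one attempt and no reset: what is moved stays moved. The work goes in short steps, Python scripts to look and compute and a tool call to move; the robot and the scene stay as the last step left them, time stands still between calls to the robot, and variables do not carry over. Pictures are saved under pics/ and viewed, at most 10 in all, crops included, and the job is handed in when it is done.

Besides the shell and the picture viewer there is one more tool, called after "Request:" by a JSON object that holds its "method" and its "body". send_rows: Moves the arm, as the interface text tells. Its arguments: {"type":"object","properties":{"commands":{"type":"array","items":{"type":"array","items":{"type":"number"}}}},"required":["commands"]}

```bash
mkdir -p pics; python3 - <<'E'
from rig import read_state, optics
import cv2,numpy as np
s=read_state();print(s['time_s'],s['position'],np.round(s['tcp_rot'],3).tolist(),s['force'])
for n in('scene','top'):
    c=optics.capture(n);cv2.imwrite(f'pics/{n}1.png',cv2.resize(c['image'],(800,600),interpolation=cv2.INTER_CUBIC));np.savez(f'{n}.npz',K=c['intrinsics'],E=c['extrinsics'],im=c['image']);print(n,c['intrinsics'].tolist(),np.round(c['extrinsics'],3).tolist())
E
```

```text
0.0 [0.16562668 0.60191526 0.22158706] [[-0.964, 0.266, -0.001], [0.266, 0.964, -0.002], [0.0, -0.002, -1.0]] [ 1.02527833 -0.37937365  0.4238638 ]
scene [[408.34191086401086, 0.0, 250.46107251427628], [0.0, 408.34191086401086, 193.00912358679795], [0.0, 0.0, 1.0]] [[0.582, -0.813, -0.023, -0.356], [-0.497, -0.333, -0.801, 0.208], [0.644, 0.478, -0.598, 0.719], [0.0, 0.0, 0.0, 1.0]]
top [[429.4250381948495, 0.0, 259.6427379363689], [0.0, 429.4250381948495, 193.81908850576525], [0.0, 0.0, 1.0]] [[0.007, -1.0, 0.011, -0.157], [-0.986, -0.009, -0.168, 0.421], [0.168, -0.009, -0.986, 1.182], [0.0, 0.0, 0.0, 1.0]]
```

View pics/top1.png

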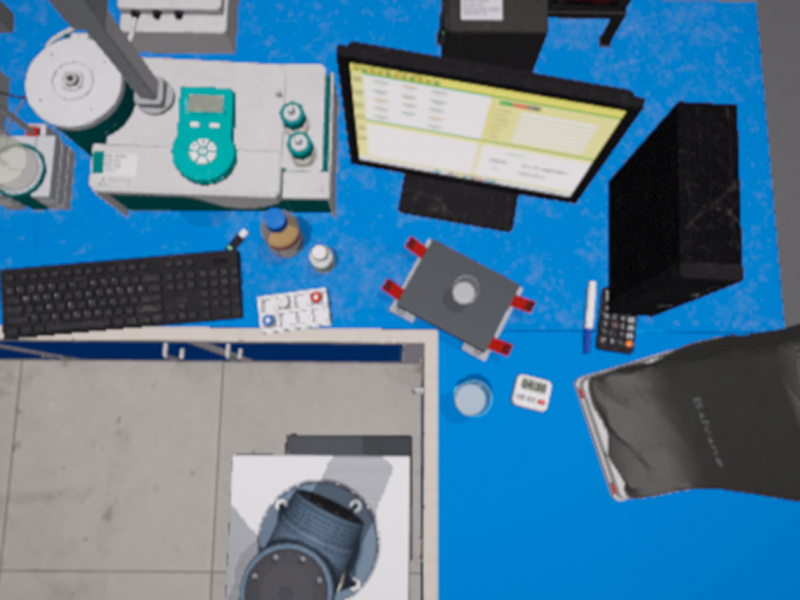

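View pics/scene1.png

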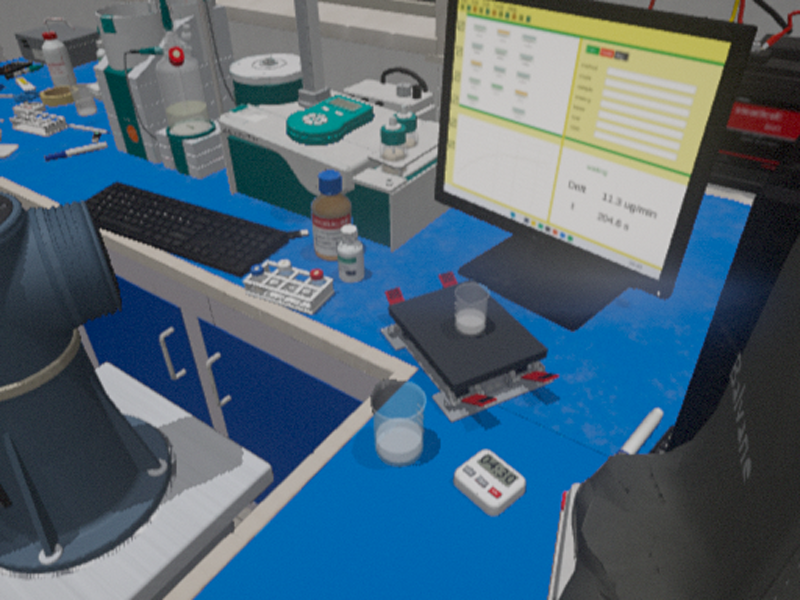

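```bash
python3 - <<'E'
import cv2,numpy as np
t=np.load('top.npz')['im'][145:235,235:355];s=np.load('scene.npz')['im'][165:275,235:365]
a=cv2.resize(t,None,fx=6,fy=6,interpolation=cv2.INTER_CUBIC);b=cv2.resize(s,None,fx=5.4,fy=5.4,interpolation=cv2.INTER_CUBIC)
cv2.imwrite('pics/tc.png',a);cv2.imwrite('pics/sc.png',b);print(a.shape,b.shape)
E
```

```text
(540, 720, 3) (594, 702, 3)
```

View pics/tc.png

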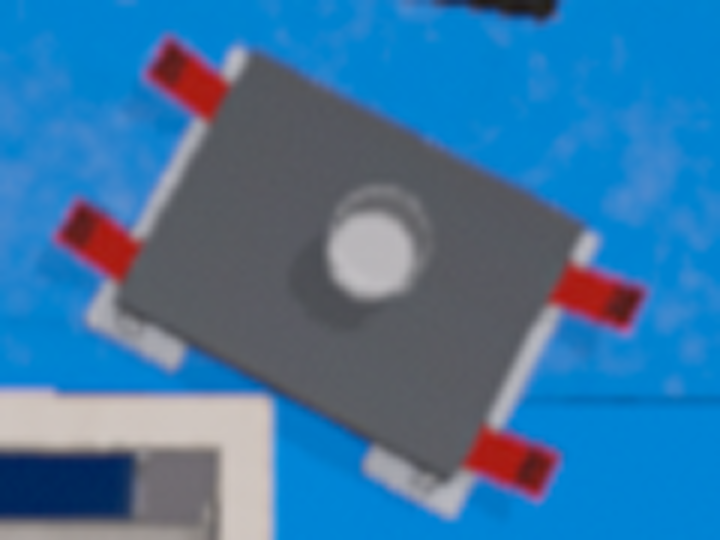

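View pics/sc.png

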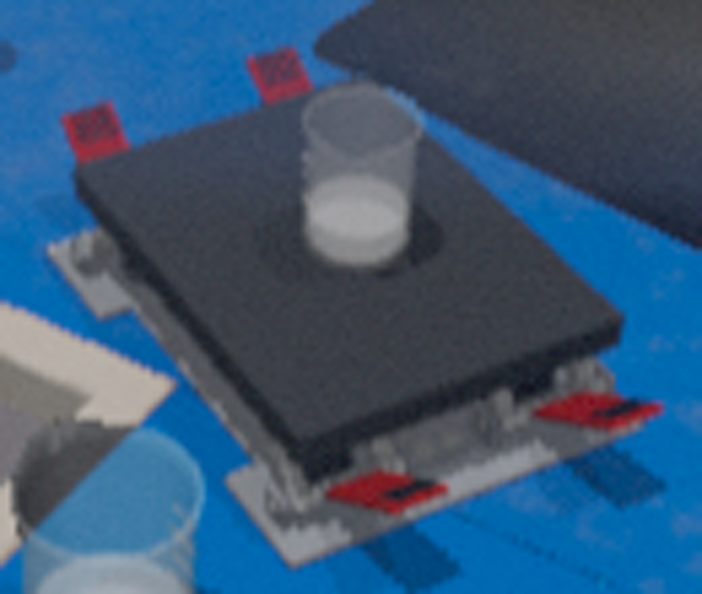

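```bash
cat > geo.py <<'E'
import numpy as np
from scipy.optimize import least_squares
T=np.load('top.npz');S=np.load('scene.npz')
def proj(c,P):
    q=P@c['E'][:3,:3].T+c['E'][:3,3];p=q@c['K'].T;return p[:,:2]/p[:,2:]
def W(p,L): 
    c,s=np.cos(p[2]),np.sin(p[2]);L=np.array(L,float)
    return np.c_[p[0]+c*L[:,0]-s*L[:,1],p[1]+s*L[:,0]+c*L[:,1],np.full(len(L),p[3])]
E
python3 - <<'E'
from geo import *
C={'FL':(-.07,.09),'FR':(-.07,-.09),'BL':(.07,.09),'BR':(.07,-.09)}
to={'BL':(248,48),'BR':(588,232),'FR':(453,473),'FL':(120,300)}
so={'FL':(78,172),'FR':(300,440),'BR':(620,320)}
def pix(d,f,o): return np.array([[(u+.5)/f-.5+o[0],(v+.5)/f-.5+o[1]] for u,v in d.values()])
pt=pix(to,6,(235,145));ps=pix(so,5.4,(235,165))
f=lambda p,a=1,b=1:np.r_[a*(proj(T,W(p,[C[k] for k in to]))-pt).ravel(),b*(proj(S,W(p,[C[k] for k in so]))-ps).ravel()]
r=least_squares(f,[.55,-.2,-.4,.05]);print(r.x,np.round(r.fun,1))
g=lambda p:f([*p,.052],1,0);r2=least_squares(g,r.x[:3]);print('top only',r2.x)
g=lambda p:f([*p,.052],0,1);r3=least_squares(g,r.x[:3]);print('scene only',r3.x)
p=[*least_squares(lambda p:f([*p,.052]),r.x[:3]).x,.052];print('both',p);np.save('pose.npy',p)
for n,L in{'corner':(.053,.072),'tip':(.045,.122)}.items():
  for k,sx,sy in(('FL',-1,1),('FR',-1,-1),('BL',1,1),('BR',1,-1)): print(n,k,np.round(W(p,[(sx*L[0],sy*L[1])])[0,:2],4))
# predict frame/tips check
print((np.round((proj(T,W([*p[:3],.044],[(sx*.045,sy*.12) for sx in(-1,1) for sy in (1,-1)]))-[235,145])*6)))
# beaker foot, centroid of bright disc in top (370,255)
for z in(.055,):
  R=T['E'][:3,:3];t=T['E'][:3,3];o=-R.T@t;d=R.T@np.linalg.inv(T['K'])@[370.5/6-.5+235,255.5/6-.5+145,1];print('beaker',o+d*(z-o[2])/d[2],'cam',o)
# monitor bottom edge at top view (350,155),(575,200) /800 img
  for uv in((345,160),(578,198)):
    for z in(.1,.2,.3):
      d=R.T@np.linalg.inv(T['K'])@[uv[0]*.64,uv[1]*.64,1];print('mon',z,o+d*(z-o[2])/d[2])
E
```

```text
[ 0.43681826 -0.2468165  -0.49239627  0.04865837] [ 0.5 -0.4 -0.1 -1.4 -0.5  1.8 -1.8 -0.1 -0.8 -0.7  0.2  0.9  1.7  0.2]
top only [ 0.43627456 -0.24793955 -0.48724517]
scene only [ 0.43401151 -0.24744487 -0.49484816]
both [np.float64(0.4351925493476872), np.float64(-0.24741960914123076), np.float64(-0.49233778930148075), 0.052]
corner FL [ 0.4225 -0.1589]
corner FR [ 0.3545 -0.2858]
corner BL [ 0.5159 -0.209 ]
corner BR [ 0.4479 -0.3359]
tip FL [ 0.4532 -0.1186]
tip FR [ 0.3379 -0.3337]
tip BL [ 0.5325 -0.1612]
tip BR [ 0.4172 -0.3762]
[[ 78. 226.]
 [530. 470.]
 [169.  64.]
 [617. 302.]]
beaker [ 0.43887742 -0.25610779  0.055     ] cam [ 0.21775882 -0.14243024  1.23731469]
mon 0.1 [ 0.66831862 -0.04311958  0.1       ]
mon 0.2 [ 0.62870251 -0.05185161  0.2       ]
mon 0.3 [ 0.58908641 -0.06058364  0.3       ]
mon 0.1 [ 0.6023391  -0.45703754  0.1       ]
mon 0.2 [ 0.56852434 -0.42937525  0.2       ]
mon 0.3 [ 0.53470957 -0.40171296  0.3       ]
```

```bash
cat >> geo.py <<'E'
def ray(c,uv):
    R=c['E'][:3,:3];o=-R.T@c['E'][:3,3];d=R.T@np.linalg.inv(c['K'])@[uv[0],uv[1],1];return o,d/np.linalg.norm(d)
def tri(ut,us):
    o1,d1=ray(T,ut);o2,d2=ray(S,us);s=np.linalg.lstsq(np.c_[d1,-d2],o2-o1,rcond=None)[0]
    a,b=o1+s[0]*d1,o2+s[1]*d2;return np.round((a+b)/2,3),round(np.linalg.norm(a-b),3)
def plan(target,yaw=None):
    """tool-axis units from the current pose to world target; yaw = angle of tool y (deg, mod 180), tool down"""
    from rig import read_state
    from scipy.spatial.transform import Rotation as Ro
    s=read_state();R=np.array(s['tcp_rot']);t=R.T@(np.array(target)-s['position'])/.03;r=np.zeros(3)
    if yaw is not None:
        cur=np.degrees(np.arctan2(R[1,1],R[0,1]));y=np.radians(cur+(yaw-cur+90)%180-90);yy=np.array([np.cos(y),np.sin(y),0]);z=np.array([0,0,-1.])
        r=Ro.from_matrix(R.T@np.c_[np.cross(yy,z),yy,z]).as_rotvec(degrees=True)/5
    return np.round(np.r_[r,t],3).tolist()
E
python3 - <<'E'
from geo import *
k=.64
print('mon BR bottom',tri((578*k,198*k),(660*k,295*k)),'mon top R',tri((640*k,100*k),(750*k,30*k)),'mon bottom L',tri((352*k,160*k),(437*k,203*k)))
print('reagent cap',tri((275*k,217*k),(330*k,178*k)),'std cap',tri((320*k,252*k),(348*k,230*k)))
print(plan([.40,.2,.24],61.8))
E
```

```text
mon BR bottom (array([ 0.603, -0.453,  0.086]), np.float64(0.015)) mon top R (array([ 0.633, -0.457,  0.41 ]), np.float64(0.003)) mon bottom L (array([ 0.679, -0.052,  0.07 ]), np.float64(0.004))
reagent cap (array([0.55 , 0.071, 0.137]), np.float64(0.003)) std cap (array([ 0.501, -0.001,  0.087]), np.float64(0.003))
[-0.023, -0.001, 2.56, -11.088, -10.844, -0.593]
```

```bash
python3 - <<'E'
from geo import *
print(plan([.42,.2,.24],16))
E
```

```text
[-0.022, 0.008, 11.72, -11.731, -10.667, -0.594]
```

Request:
{"method": "send_rows", "body": {"commands": [[0, 0, 11.7, -11.7, -10.7, -0.6, 0], [0, 0, 11.7, -11.7, -10.7, -0.6, 0], [0, 0, 11.7, -11.7, -10.7, -0.6, 0], [0, 0, 11.7, -11.7, -10.7, -0.6, 0], [0, 0, 11.7, -11.7, -10.7, -0.6, 0], [0, 0, 11.7, -11.7, -10.7, -0.6, 0], [0, 0, 11.7, -11.7, -10.7, -0.6, 0], [0, 0, 11.7, -11.7, -10.7, -0.6, 0], [0, 0, 11.7, -11.7, -10.7, -0.6, 0], [0, 0, 11.7, -11.7, -10.7, -0.6, 0], [0, 0, 11.7, -11.7, -10.7, -0.6, 0], [0, 0, 11.7, -11.7, -10.7, -0.6, 0], [0, 0, 11.7, -11.7, -10.7, -0.6, 0]]}}

```text
time_s: 1.18
position: [0.4218, 0.1968, 0.2407]
tcp_rot: [[-0.272, 0.962, 0.002], [0.962, 0.272, -0.001], [-0.001, 0.002, -1.0]]
force: [0.7, 0.1, -0.2]
opening: 0.094
grasp_force: 0.0
```

```bash
python3 - <<'E'
from geo import *
from rig import *
s=read_state();print(s['position'],np.round(s['joint_positions'],1))
print(plan([.42,-.24,.26],-28))
E
```

```text
[0.42179413 0.19678266 0.24067888] [ 1.13e+01  1.65e+01  1.03e+02 -1.00e-01  6.04e+01 -4.50e+00]
[0.023, 0.007, 8.757, -13.995, -4.017, -0.632]
```

Request:
{"method": "send_rows", "body": {"commands": [[0, 0, 8.75, -14, -4, -0.65, 0], [0, 0, 8.75, -14, -4, -0.65, 0], [0, 0, 8.75, -14, -4, -0.65, 0], [0, 0, 8.75, -14, -4, -0.65, 0], [0, 0, 8.75, -14, -4, -0.65, 0], [0, 0, 8.75, -14, -4, -0.65, 0], [0, 0, 8.75, -14, -4, -0.65, 0], [0, 0, 8.75, -14, -4, -0.65, 0], [0, 0, 8.75, -14, -4, -0.65, 0], [0, 0, 8.75, -14, -4, -0.65, 0], [0, 0, 8.75, -14, -4, -0.65, 0], [0, 0, 8.75, -14, -4, -0.65, 0], [0, 0, 8.75, -14, -4, -0.65, 0], [0, 0, 8.75, -14, -4, -0.65, 0]]}}

```text
time_s: 2.35
position: [0.4198, -0.235, 0.2594]
tcp_rot: [[0.463, 0.886, -0.002], [0.886, -0.463, 0.002], [0.001, -0.002, -1.0]]
force: [0.3, 0.6, 0.5]
opening: 0.008
grasp_force: 0.0
```

```bash
python3 - <<'E'
from geo import *
from rig import *
import cv2
s=read_state();print(s['position'],np.round(s['tcp_rot'],3).tolist(),s['force'])
c=optics.capture('wrist');M=np.eye(4);M[:3,:3]=s['tcp_rot'];M[:3,3]=s['position']
E=np.linalg.inv(M@c['T_tool_cam']);np.savez('w.npz',K=c['intrinsics'],E=E,im=c['image'])
print(np.round(c['T_tool_cam'],3).tolist(),c['intrinsics'][0,0])
cv2.imwrite('pics/w1.png',cv2.resize(c['image'],(800,600),interpolation=cv2.INTER_CUBIC))
p=np.load('pose.npy');print(proj(np.load('w.npz'),W(p,[(-.07,.09),(-.07,-.09),(.07,.09),(.07,-.09)]))*800/512)
E
```

```text
[ 0.41976435 -0.23500267  0.25944822] [[0.463, 0.886, -0.002], [0.886, -0.463, 0.002], [0.001, -0.002, -1.0]] [0.25482981 0.60176529 0.45325029]
[[0.001, -0.957, -0.29, 0.08], [1.0, 0.001, 0.0, -0.001], [-0.0, -0.29, 0.957, -0.162], [0.0, 0.0, 0.0, 1.0]] 315.6403922542372
[[336.05265093 142.97677147]
 [342.35250563 373.84062855]
 [532.13716561 145.26100436]
 [513.18802843 375.75707096]]
```

View pics/w1.png

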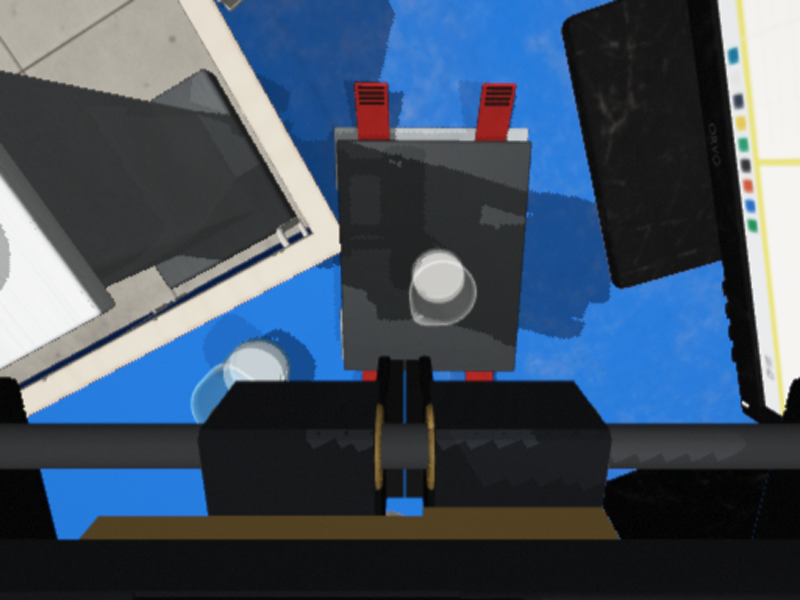

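```bash
python3 - <<'E'
from geo import *
w=np.load('w.npz');L=[(-.07,.09),(.07,.09),(.07,-.09),(-.07,-.09)]
ob=np.array([(338,141),(530,142),(514,370),(344,370)])*.64
p0=np.load('pose.npy')
for z in(.052,None):
  f=lambda p:(proj(w,W([*p[:3],z or p[3]],L))-ob).ravel()
  r=least_squares(f,p0[:3] if z else p0);print(r.x,np.round(r.fun,1))
  if z: pw=r.x
p=np.r_[(2*pw+p0[:3])/3,.052];np.save('pose.npy',p);print(p)
for n,q in{'corner':(.053,.072),'tip':(.045,.122)}.items():
  for k,sx,sy in(('FL',-1,1),('FR',-1,-1),('BL',1,1),('BR',1,-1)): print(n,k,np.round(W(p,[(sx*q[0],sy*q[1])])[0,:2],4))
fl=W(p,[(-.053,.072)])[0];print(np.degrees(p[2]),plan([fl[0],fl[1],.13],np.degrees(p[2])),plan([fl[0],fl[1],.07],np.degrees(p[2])))
E
```

```text
[ 0.4367729  -0.24527791 -0.48556062] [-1.5 -0.8  1.4 -0.8  0.4  1.5 -0.3  0.9]
[ 0.43667063 -0.24613582 -0.48561186  0.04634998] [-0.5  0.1  0.4  0.  -0.3  0.2  0.5 -0.4]
[ 0.43624612 -0.24599181 -0.48781968  0.052     ]
corner FL [ 0.4232 -0.1575]
corner FR [ 0.3557 -0.2848]
corner BL [ 0.5168 -0.2072]
corner BR [ 0.4493 -0.3344]
tip FL [ 0.4537 -0.1171]
tip FR [ 0.3393 -0.3327]
tip BL [ 0.5332 -0.1593]
tip BR [ 0.4188 -0.3749]
-27.95000859857342 [-0.024, -0.013, 0.079, 2.327, -1.083, 4.325] [-0.024, -0.013, 0.079, 2.324, -1.079, 6.325]
```

Request:
{"method": "send_rows", "body": {"commands": [[0, 0, 0, 2.3, -1.1, 4, 0], [0, 0, 0, 2.3, -1.1, 4, 0], [0, 0, 0, 2.3, -1.1, 4, 0], [0, 0, 0, 2.3, -1.1, 4, 0], [0, 0, 0, 2.3, -1.1, 6.4, 0], [0, 0, 0, 2.3, -1.1, 6.4, 0], [0, 0, 0, 2.3, -1.1, 6.4, 0], [0, 0, 0, 2.3, -1.1, 6.4, 0], [0, 0, 0, 2.3, -1.1, 6.4, 0]]}}

```text
time_s: 3.15
position: [0.4237, -0.1601, 0.0692]
tcp_rot: [[0.463, 0.886, 0.001], [0.886, -0.463, -0.001], [-0.0, 0.001, -1.0]]
force: [0.3, 0.8, 0.4]
opening: 0.004
grasp_force: 0.0
```

Request:
{"method": "send_rows", "body": {"commands": [[0, 0, 0, 0, 0, 0.1, 0], [0, 0, 0, 0, 0, 0.2, 0], [0, 0, 0, 0, 0, 0.3, 0], [0, 0, 0, 0, 0, 0.4, 0], [0, 0, 0, 0, 0, 0.4, 0], [0, 0, 0, 0, 0, 0.4, 0]]}}

```text
time_s: 3.65
position: [0.423, -0.1606, 0.0561]
tcp_rot: [[0.464, 0.886, 0.0], [0.886, -0.464, -0.0], [-0.0, 0.0, -1.0]]
force: [-0.4, -0.5, 1.0]
opening: 0.007
grasp_force: 0.0
```

Request:
{"method": "send_rows", "body": {"commands": [[0, 0, 0, 0.09, 0.04, 0, 0], [0, 0, 0, 0.09, 0.04, 0.05, 0], [0, 0, 0, 0.09, 0.04, 0.1, 0], [0, 0, 0, 0.09, 0.04, 0.15, 0], [0, 0, 0, 0.09, 0.04, 0.15, 0], [0, 0, 0, 0.09, 0.04, 0.15, 0]]}}

```text
time_s: 4.15
position: [0.4256, -0.1587, 0.0523]
tcp_rot: [[0.464, 0.886, 0.001], [0.886, -0.464, -0.0], [-0.0, 0.001, -1.0]]
force: [-0.8, 0.7, 9.5]
opening: 0.005
grasp_force: 5.0
```

Request:
{"method": "send_rows", "body": {"commands": [[0, 0, 0, 0, 0, 0.03, 0], [0, 0, 0, 0, 0, 0.06, 0], [0, 0, 0, 0, 0, 0.06, 0]]}}

```text
time_s: 4.4
position: [0.4255, -0.1587, 0.0522]
tcp_rot: [[0.464, 0.886, 0.001], [0.886, -0.464, -0.001], [-0.0, 0.002, -1.0]]
force: [-3.2, 2.7, 28.0]
opening: 0.004
grasp_force: 13.9
```

Request:
{"method": "send_rows", "body": {"commands": [[0, 0, 0, 0, 0, -0.4, 0], [0, 0, 0, 0, 0, -0.8, 0], [0, 0, 0, 0, 3.45, -0.8, 0], [0, 0, 0, 0, 3.45, -0.8, 0], [0, 0, 0, 0, 3.45, -0.8, 0], [0, 0, 0, 0, 3.45, -0.8, 0], [0, 0, 0, 0, 3.45, -0.4, 0], [0, 0, 0, 0, 3.45, -0.4, 0], [0, 0, 0, 0, 3.45, -0.4, 0]]}}

```text
time_s: 5.15
position: [0.5153, -0.2056, 0.0609]
tcp_rot: [[0.464, 0.886, -0.003], [0.886, -0.464, 0.002], [0.0, -0.004, -1.0]]
force: [0.6, 0.3, -0.2]
opening: 0.006
grasp_force: 0.0
```

Request:
{"method": "send_rows", "body": {"commands": [[0, 0, 0, 0, 0, 0.1, 0], [0, 0, 0, 0, 0, 0.2, 0], [0, 0, 0, 0, 0, 0.27, 0], [0, 0, 0, 0, 0, 0.3, 0], [0, 0, 0, 0, 0, 0.34, 0], [0, 0, 0, 0, 0, 0.34, 0], [0, 0, 0, 0, 0, 0.34, 0]]}}

```text
time_s: 5.73
position: [0.5168, -0.2066, 0.0524]
tcp_rot: [[0.464, 0.886, -0.0], [0.886, -0.464, 0.0], [-0.0, -0.0, -1.0]]
force: [-2.2, -0.3, 6.3]
opening: 0.006
grasp_force: 2.9
```

Request:
{"method": "send_rows", "body": {"commands": [[0, 0, 0, 0, 0, 0.03, 0], [0, 0, 0, 0, 0, 0.04, 0], [0, 0, 0, 0, 0, 0.04, 0]]}}

```text
time_s: 5.98
position: [0.5168, -0.2066, 0.0523]
tcp_rot: [[0.464, 0.886, -0.0], [0.886, -0.464, -0.0], [-0.0, 0.0, -1.0]]
force: [-3.4, 2.5, 15.0]
opening: 0.008
grasp_force: 6.8
```

Request:
{"method": "send_rows", "body": {"commands": [[0, 0, 0, 0, 0, -0.4, 0], [0, 0, 0, 0, 0, -1.1, 0], [0, 0, 0, -1.3, 0, -1.2, 0], [0, 0, 0, -4.8, 0, -1.2, 0], [0, 0, 0, -4.8, 0, -1.2, 0], [0, 0, 0, -4.8, 0, -1.2, 0], [0, 0, 0, -4.8, 0, -0.8, 0], [0, 0, 0, -4.8, 0, -0.35, 0], [0, 0, 0, -4.8, 0, -0.35, 0], [0, 0, 0, -4.8, 0, -0.35, 0]]}}

```text
time_s: 6.82
position: [0.4497, -0.3338, 0.0604]
tcp_rot: [[0.464, 0.886, -0.001], [0.886, -0.464, 0.001], [0.001, -0.002, -1.0]]
force: [0.3, -0.0, 0.2]
opening: 0.004
grasp_force: 0.0
```

Request:
{"method": "send_rows", "body": {"commands": [[0, 0, 0, 0, 0, 0.1, 0], [0, 0, 0, 0, 0, 0.2, 0], [0, 0, 0, 0, 0, 0.27, 0], [0, 0, 0, 0, 0, 0.3, 0], [0, 0, 0, 0, 0, 0.34, 0], [0, 0, 0, 0, 0, 0.36, 0], [0, 0, 0, 0, 0, 0.36, 0]]}}

```text
time_s: 7.4
position: [0.4506, -0.334, 0.0523]
tcp_rot: [[0.463, 0.886, 0.001], [0.886, -0.463, -0.001], [-0.0, 0.001, -1.0]]
force: [-2.3, 2.0, 14.7]
opening: 0.008
grasp_force: 7.2
```

Request:
{"method": "send_rows", "body": {"commands": [[0, 0, 0, 0, 0, -0.4, 0], [0, 0, 0, 0, 0, -0.8, 0], [0, 0, 0, 0, -3.55, -0.8, 0], [0, 0, 0, 0, -3.55, -0.8, 0], [0, 0, 0, 0, -3.55, -0.8, 0], [0, 0, 0, 0, -3.55, -0.8, 0], [0, 0, 0, 0, -3.55, -0.4, 0], [0, 0, 0, 0, -3.55, -0.35, 0], [0, 0, 0, 0, -3.55, -0.35, 0]]}}

```text
time_s: 8.15
position: [0.3564, -0.2852, 0.0604]
tcp_rot: [[0.464, 0.886, 0.0], [0.886, -0.464, -0.0], [-0.0, 0.0, -1.0]]
force: [-0.2, 0.0, 1.0]
opening: 0.008
grasp_force: 0.0
```

Request:
{"method": "send_rows", "body": {"commands": [[0, 0, 0, 0, 0, 0.1, 0], [0, 0, 0, 0, 0, 0.2, 0], [0, 0, 0, 0, 0, 0.27, 0], [0, 0, 0, 0, 0, 0.3, 0], [0, 0, 0, 0, 0, 0.34, 0], [0, 0, 0, 0, 0, 0.36, 0], [0, 0, 0, 0, 0, 0.36, 0]]}}

```text
time_s: 8.73
position: [0.3559, -0.2851, 0.0499]
tcp_rot: [[0.464, 0.886, 0.0], [0.886, -0.464, -0.001], [-0.0, 0.0, -1.0]]
force: [-0.7, -1.4, 4.3]
opening: 0.002
grasp_force: 2.2
```

FR gives. Press it fully firm to confirm.

Request:
{"method": "send_rows", "body": {"commands": [[0, 0, 0, 0, 0, 0.04, 0], [0, 0, 0, 0, 0, 0.08, 0], [0, 0, 0, 0, 0, 0.1, 0], [0, 0, 0, 0, 0, 0.1, 0]]}}

```text
time_s: 9.07
position: [0.3557, -0.2851, 0.0484]
tcp_rot: [[0.464, 0.886, 0.0], [0.886, -0.464, -0.001], [-0.001, 0.001, -1.0]]
force: [-5.2, 0.7, 20.5]
opening: 0.008
grasp_force: 10.3
```

```bash
python3 - <<'E'
from geo import *
k=.64
print('rim',tri((471*k,398*k),(399*k,400*k)),'foot',tri((472*k,397*k),(398*k,442*k)))
for a,b in (((454,398),(374,395)),((492,398),(425,400))): print(tri((a[0]*k,a[1]*k),(b[0]*k,b[1]*k)))
print('timer',tri((533*k,392*k),(490*k,475*k)))
for z in (0,.05,.08):
  for u in((455,398),(492,398),(472,418),(472,377)):
    o,d=ray(T,(u[0]*k,u[1]*k));print(z,u,np.round(o+d*(z-o[2])/d[2],3))
E
```

```text
rim (array([ 0.252, -0.268,  0.078]), np.float64(0.004)) foot (array([ 0.252, -0.272,  0.013]), np.float64(0.008))
(array([ 0.25 , -0.238,  0.071]), np.float64(0.001))
(array([ 0.252, -0.302,  0.097]), np.float64(0.005))
timer (array([ 0.263, -0.384,  0.021]), np.float64(0.003))
0 (455, 398) [ 0.253 -0.246  0.   ]
0 (492, 398) [ 0.253 -0.313  0.   ]
0 (472, 418) [ 0.217 -0.276  0.   ]
0 (472, 377) [ 0.291 -0.277  0.   ]
0.05 (455, 398) [ 0.251 -0.241  0.05 ]
0.05 (492, 398) [ 0.252 -0.306  0.05 ]
0.05 (472, 418) [ 0.217 -0.271  0.05 ]
0.05 (472, 377) [ 0.288 -0.272  0.05 ]
0.08 (455, 398) [ 0.25  -0.239  0.08 ]
0.08 (492, 398) [ 0.251 -0.302  0.08 ]
0.08 (472, 418) [ 0.217 -0.268  0.08 ]
0.08 (472, 377) [ 0.286 -0.268  0.08 ]
```

Request:
{"method": "send_rows", "body": {"commands": [[0, 0, 0, 0, 0, -0.4, 0], [0, 0, 0, 0, 0, -1, 0], [0, 0, 14.4, -1.66, 0.25, -2, 0], [0, 0, 14.4, -1.66, 0.25, -2, 0], [0, 0, 14.4, -1.66, 0.25, -2, 0], [0, 0, 14.4, -1.66, 0.25, -2, 0], [0, 0, 14.4, -1.66, 0.25, -2, 0], [0, 0, 14.4, -1.66, 0.25, -2, 0], [0, 0, 14.4, -1.66, 0.25, -2, 0], [0, 0, 14.4, -1.66, 0.25, -2, 0], [0, 0, 14.4, -1.66, 0.25, -2, 0], [0, 0, 14.4, -1.66, 0.25, -2, 0], [0, 0, 14.4, -1.66, 0.25, -2, 0], [0, 0, 14.4, -1.66, 0.25, -2, 0]]}}

```text
time_s: 10.23
position: [0.3394, -0.3321, 0.1065]
tcp_rot: [[0.986, -0.165, -0.0], [-0.165, -0.986, 0.001], [-0.0, -0.001, -1.0]]
force: [0.0, 0.4, -0.8]
opening: 0.003
grasp_force: 0.0
```

```bash
python3 - <<'E'
from geo import *
from rig import *
import cv2
s=read_state();print(s['position'],np.round(s['joint_positions'],1))
print(plan([.3393,-.3327,.055],-100))
c=optics.capture('scene');cv2.imwrite('pics/s2.png',cv2.resize(c['image'][150:342,150:406],(800,600),interpolation=cv2.INTER_CUBIC))
E
```

```text
[ 0.33939727 -0.33211235  0.10651878] [-57.9  30.  109.4   0.   40.6  41.6]
[-0.007, 0.003, 0.101, 0.0, 0.021, 1.717]
```

View pics/s2.png

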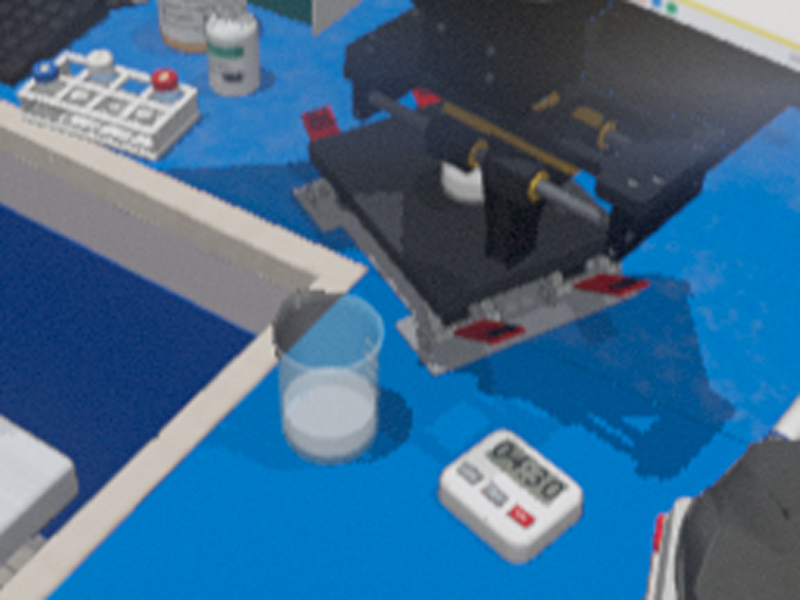

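Request:
{"method": "send_rows", "body": {"commands": [[0, 0, 0, 0, 0, 0.8, 0], [0, 0, 0, 0, 0, 1.6, 0], [0, 0, 0, 0, 0, 1.9, 0], [0, 0, 0, 0, 0, 2.1, 0], [0, 0, 0, 0, 0, 2.3, 0], [0, 0, 0, 0, 0, 2.5, 0], [0, 0, 0, 0, 0, 2.5, 0]]}}

```text
time_s: 10.87
position: [0.3394, -0.3324, 0.0313]
tcp_rot: [[0.986, -0.167, -0.0], [-0.167, -0.986, 0.0], [-0.0, -0.0, -1.0]]
force: [-0.3, 0.6, 0.7]
opening: 0.003
grasp_force: 0.0
```

Request:
{"method": "send_rows", "body": {"commands": [[0, 0, 0, 0, 0, 0.15, 0], [0, 0, 0, 0, 0, 0.3, 0], [0, 0, 0, 0, 0, 0.45, 0], [0, 0, 0, 0, 0, 0.55, 0], [0, 0, 0, 0, 0, 0.6, 0], [0, 0, 0, 0, 0, 0.6, 0]]}}

```text
time_s: 11.37
position: [0.3394, -0.3324, 0.0135]
tcp_rot: [[0.986, -0.168, -0.0], [-0.168, -0.986, 0.0], [-0.0, -0.0, -1.0]]
force: [-0.6, 0.5, 0.3]
opening: 0.008
grasp_force: 0.0
```

Request:
{"method": "send_rows", "body": {"commands": [[0, 0, 0, 0, 0, 0.04, 0], [0, 0, 0, 0, 0, 0.08, 0], [0, 0, 0, 0, 0, 0.1, 0], [0, 0, 0, 0, 0, 0.1, 0]]}}

```text
time_s: 11.7
position: [0.3395, -0.3324, 0.0129]
tcp_rot: [[0.986, -0.167, 0.001], [-0.167, -0.986, -0.001], [0.001, 0.001, -1.0]]
force: [-1.2, 1.1, 20.4]
opening: 0.006
grasp_force: 10.4
```

```bash
python3 - <<'E'
from rig import *
import cv2
c=optics.capture('scene');cv2.imwrite('pics/s3.png',cv2.resize(c['image'][190:286,250:378],(800,600),interpolation=cv2.INTER_CUBIC))
E
```

```text
(no output)
```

View pics/s3.png

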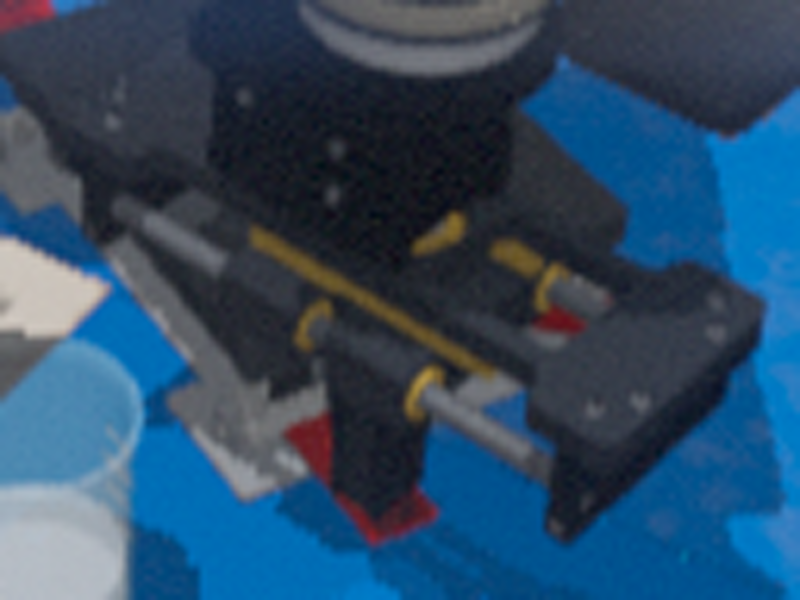

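Request:
{"method": "send_rows", "body": {"commands": [[0, 0, 0, 0, 0, -0.5, 0], [0, 0, 0, 0, 0, -1.5, 0], [0, 0, 0, 0, 0, -2.3, 0], [0, 0, 0, 0, 0, -2.3, 0], [0, 0, 0, 0.27, -1.65, -2.3, 0], [0, 0, 0, 0.27, -1.65, -2.3, 0], [0, 0, 0, 0.27, -1.65, -2, 0], [0, 0, 0, 0.27, -1.65, -1.65, 0], [0, 0, 0, 0.27, -1.65, -1.65, 0], [0, 0, 0, 0.27, -1.65, -1.65, 0]]}}

```text
time_s: 12.58
position: [0.3553, -0.285, 0.0591]
tcp_rot: [[0.986, -0.168, -0.001], [-0.168, -0.986, 0.002], [-0.002, -0.001, -1.0]]
force: [-0.2, -0.2, 0.3]
opening: 0.006
grasp_force: 0.0
```

```bash
python3 - <<'E'
from rig import *
import cv2
c=optics.capture('scene');cv2.imwrite('pics/s4.png',cv2.resize(c['image'][150:294,220:412],(800,600),interpolation=cv2.INTER_CUBIC))
E
```

```text
(no output)
```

View pics/s4.png

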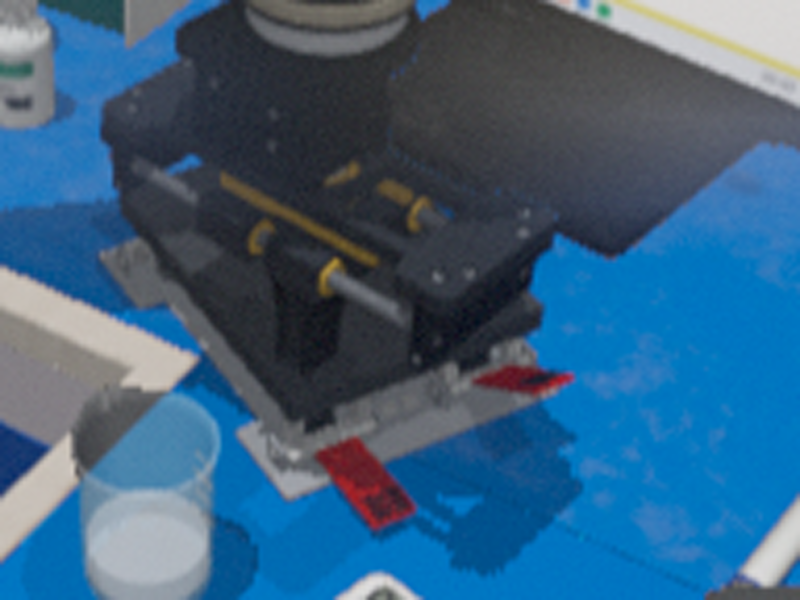

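The front-right lever lies flat (365,485); the back-right one still stands (525,378). Next is the final press.

Request:
{"method": "send_rows", "body": {"commands": [[0, 0, 0, 0, 0, 0.1, 0], [0, 0, 0, 0, 0, 0.2, 0], [0, 0, 0, 0, 0, 0.24, 0], [0, 0, 0, 0, 0, 0.28, 0], [0, 0, 0, 0, 0, 0.32, 0], [0, 0, 0, 0, 0, 0.34, 0], [0, 0, 0, 0, 0, 0.34, 0]]}}

```text
time_s: 13.22
position: [0.3555, -0.2852, 0.0512]
tcp_rot: [[0.986, -0.167, 0.0], [-0.167, -0.986, -0.001], [0.0, 0.001, -1.0]]
force: [-3.2, -0.0, 11.8]
opening: 0.007
grasp_force: 6.2
```

Request:
{"method": "send_rows", "body": {"commands": [[0, 0, 0, 0, 0, 0.02, 0], [0, 0, 0, 0, 0, 0.03, 0], [0, 0, 0, 0, 0, 0.03, 0], [0, 0, 0, 0, 0, 0.03, 0], [0, 0, 0, 0, 0, 0.03, 0], [0, 0, 0, 0, 0, 0.03, 0]]}}

```text
time_s: 13.72
position: [0.3554, -0.2852, 0.051]
tcp_rot: [[0.986, -0.167, 0.0], [-0.167, -0.986, -0.001], [0.001, 0.001, -1.0]]
force: [-4.1, 1.5, 19.0]
opening: 0.006
grasp_force: 9.7
```

```bash
python3 - <<'E'
from rig import *
s=read_state();print(s['position'],s['force'])
import cv2
c=optics.capture('top');cv2.imwrite('pics/t2.png',cv2.resize(c['image'][130:250,200:360],(800,600),interpolation=cv2.INTER_CUBIC))
E
```

```text
[ 0.35539973 -0.2852301   0.05098836] [-4.09486561  1.4977326  19.02893294]
```

View pics/t2.png

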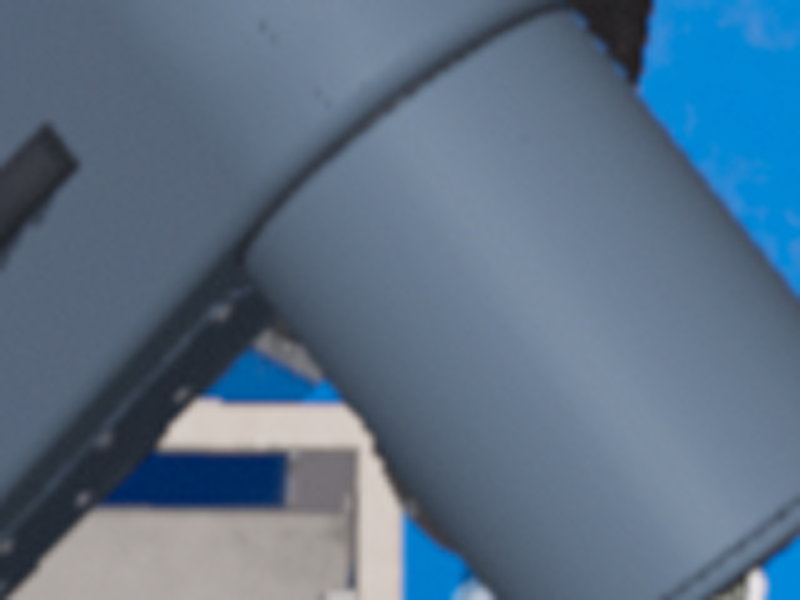

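The arm blocks the top view. The corner is held at 19 N on its shim and sits 1 mm down, against nearly 4 mm before, so I'm handing in.

```bash
python3 -c "
from rig import bot
print(bot.hand_in())"
```

```text
the job is handed in; nothing more can be done
None
```

The front-right corner was the soft one: I pressed its shim lever flat and handed in at about 14 s, holding that corner down on its shim at about 19 N; I never pressed the other three levers, but the arm blocked my last view, so the beaker and slab got no final visual check.

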